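# Lock the bottles into the bench shaker and start it on slow

## Robot

A 7-joint arm with a two-finger parallel gripper is mounted at the origin on a cart in front of the work surface, level with it; the furniture and walls round the work are solid. World frame = base frame: x ahead of the robot, y to its left, z up, the work surface at z = 0. Lengths are in mm, angles in rad, forces in N, time in s.
With the tool pointing down it reaches from about 350 to 900 mm from the base axis. Payload 19.9 kg.
Tool frame: the origin (TCP) lies between the finger pads; the fingertips stand 22 mm ahead of it and the grasp point (between the pads) lies 3 mm ahead of it (env.tip_extent is the distance from the TCP to the fingertips, in mm); z points along the fingers, y is the direction in which the jaws open and shut (so a half turn about z gives the same grasp; the last joint's range is limited). The gripper opens to 85 mm and grips with 20 to 120 N. Pads are 22 mm wide; open, the fingers measure 114 mm over their backs; the gripper's body (76 mm by 85 mm) begins 54 mm behind the grasp point. The pads swing forward as they close: fully open they stand 13 mm farther back than shut.
Start: joints at [1.19, 0.417, -0.01, 1.614, 0.005, 1.111, -0.053], TCP at [208.307, -589.247, 253.26] pointing down, gripper open.
Joint ranges: [-2.81, 2.81], [-0.39, 2.02], [-1.27, 1.25], [0.06, 2.57], [-1.19, 4.33], [0.19, 2], [-2.82, 2.82]. Speed limits (rad/s): [1.89, 1.89, 2.39, 2.39, 3.01, 3.01, 3.01].

## Interface

Orientations are given as a unit quaternion [x, y, z, w].
In Python, from rig import env gives the robot as it stands.
- The arm moves only by the tool arm_command, never from a script. Its arguments are lists of equal length, an entry for each row: "linear": the shift along the tool's x, y, z in m, a list of three; "turn": the turn about the tool's z in degrees. In form: {"linear": [[tx, ty, tz], ...], "turn": [turn, ...]}. A call has 1 to 20 rows; each row shifts and turns the commanded pose from where the row before left it, along the tool's axes as they then stand; what a row does not reach is not made up. A row lasts 1/8 s, in which the tool goes at most 62.5 mm and 10.7 degrees, less where a joint would pass 70% of its speed; a pose out of reach is approached as far as the arm can. A call with a gripper value outside its range is refused whole. "hand" is the opening, from 0 (shut) to 1 (fully open), set as the call begins (left out, the last holds). The fingers move at their own pace and stop on an object; "newtons" is the grip in N (left out, the last holds). Time passes only in rows, so rows that do not move let the fingers close. It gives the time, the measured TCP pose, the force and the opening at its end, in the units of the state.
- env.sense(): the state, without advancing time (a new reading comes with each control period).
- env.get_image(name): name is "scene" or "side" or "wrist"; returns the picture (400x640x3 uint8, blue, green, red); there is no depth.
- env.get_calibration(name): a dict with "fx", "fy", "cx", "cy" (pixels), "R" (3x3) and "t" (3): a world point X has camera coordinates R X + t. Camera axes: x right, y down, z forward; pixel columns grow to the right and rows downward; lengths in mm; the calibration is good to about 2 mm. A picture is of the moment at which its call begins: read the wrist's pose just before it. get_calibration takes no time and is no camera call; for the wrist camera it gives the pose at the moment of the call.
- env.close_job(): hands the job in, once; it reports no verdict.
Trained networks look in the newest picture that a camera, given by its name, has taken for a name from the list of things; names that differ only in an ending like _2 or _b are one class to them, and where a whole thing is asked for, a point or a joint stands for the part that bears it (a point fixed in the world has none). Each returns a list of dicts, best first, with "confidence" (0 to 1); they miss things now and then, are a little off and sometimes report something else, mostly with a low value. They report only what shows in the picture. A call takes as long as a camera call.
- env.boxes_of(camera, target): "at" ([column, row] in pixels, amid what is visible of it).
- env.silhouettes(camera, target): "region" (400x640 bool, what is visible of it) and "at" ([column, row] in pixels, amid what is visible of it).
- env.place_of(camera, target): "at" ([column, row] in pixels: a listed point, or the origin of a listed thing).
The state is a dict: "time_s": time; "joints": joint angles; "joint_vel": joint speeds; "joint_efforts": joint torques, N m; "tcp_pos": TCP position; "orientation": TCP orientation; "force": force on the tool from outside, world axes, zero at the start; "torque": the same for the moment, N m; "width": finger opening in mm.
Only numpy, scipy, OpenCV 4.12 (cv2) and the standard library are available. Lean on these libraries where they do the work, as an engineer would, in place of code of your own. Each camera call takes 0.05 s, during which the arm holds its last target.

## Task

Get the bench shaker going: swing its clamp bar shut in front of the two bottles so that its end lies in the fork, then take the orange-handled locking pin from the tube rack and push it down through fork and bar until its flange seats on the fork. Then push the dial in, turn it one position clockwise, from off to slow (the single green mark), and let it spring back out; knock over neither bottles nor tubes.

Things in the scene. Friction and masses are not known exactly. Their poses are not given: they have to be found in the camera images.
- shaker: White bench bottle shaker, 280 deep x 260 wide, 90 mm high to the black mat of its top table; fixed. Origin on the bench under its middle; x points to its back (away from the robot at yaw 0), y to its left, z up. Its grey front panel slopes at 30 degrees from level, facing front and up, and carries the dial at (-125, 0, 46).
- gate (a joint): Hinge of the steel clamp bar, rad: 0 = shut against its stop, straight across in front of the bottles with the hole of its end lug in line with the holes of the fork; grows as the free end swings out to the front (-x of the shaker), at most 1.4. Stays where it is left (about 1 N at the handle moves it).
- gate_hinge (a point): Hinge axis of the clamp bar (upright), at bar height, 161 mm above the bench, at the shaker's left front, shaker frame (-30, 85); axes as the shaker's. The bar runs from here 186 mm to the free end, 20 mm high and 12 mm thick.
- gate_handle (a point): On the axis of the black upright handle of the clamp bar (diameter 18 mm, 35 mm tall, smooth; free from 173 to 207 mm above the bench), 193 mm above the bench. It stands 110 mm along the bar from the hinge and 28 mm in front of the bar, so 113.5 mm from the hinge axis. Site axes turn with the bar (y points from free end to hinge).
- fork_seat (a point): Centre of the hole in the top face of the steel fork at the shaker's right front, 178 mm above the bench, shaker frame (-30, -85); z up along the holes. Two 36 x 36 mm cheeks, the upper 8 mm thick, the lower 24 mm with its top 152 mm above the bench, the bar's 10 mm thick lug between them when shut; holes 14 mm in the fork, 16 mm in the lug. Nothing else stands within 35 mm of the hole's axis above the fork.
- lock_pin: Locking pin, 92 mm long, 120 g, loose, upright in one of three places of the rack, its flange on the rack's top. Origin at its lower tip, z up along it. Steel shank 12 mm, its tip tapering to 6 mm over the lowest 5 mm, a groove 6 to 13 mm above the tip; flange 32 mm across from 49 to 54 mm; orange handle 18 mm across from 54 to 92 mm above the tip.
- pin_seat (a point): On the pin's axis at the underside of its flange, 49 mm above the tip; it meets fork_seat when the pin is home. Over the last 10 mm four sprung balls in the fork's lower cheek bear on the pin, so that let go it stands about 9 mm proud: it takes 5 to 8 N of push, up to 20 N if held off-centre, and the balls snap into the groove as the flange seats.
- dial (a joint): Angle of the black dial, rad, clockwise as seen from in front of the panel: 0 = off (black ring, pointer 25 degrees left of straight up the panel), 0.873 = slow (one green mark, 25 degrees right), 1.745 = fast (two orange marks) and end stop. Locked in a notch at each position while the dial is out; there is about 0.04 rad of play, and it slips into the notch when let go within about 0.1 rad.
- dial_push (a joint): How far the dial is pressed in along its axis, m: 0 = out, 0.006 = fully in. Turning is free only from 0.0045 on. A spring of 6 N (out) to 10 N (in) pushes it out; out of a notch it stays in.
- dial_grip (a point): Centre of the top of the dial's straight finger grip, on the dial's axis. Its z is the axis, out of the panel (30 degrees from vertical, towards the front); x lies along the grip towards the white pointer. Grip 54 long, 15 wide, 26 mm high, on a skirt 58 mm across whose upper face is 25 mm below this point; the panel is 38.5 mm below it when out.
- rack: Blue tube rack, 64 x 221 x 55 mm, fixed; origin under its middle, y along its length. Pin and tubes stand in three holes, at (-15.5, -82.5), (15.5, -16.5) and (-15.5, 49.5) in its frame, any order.
- tube_purple: Sample tube with purple cap, 15 x 81 mm, loose, upright in the rack; origin under its foot, z along it.
- tube_yellow: Sample tube with yellow cap, 15 x 81 mm, loose, upright in the rack; origin under its foot, z along it.
- bottle_amber: Amber bottle with black cap, 54 x 108 mm, loose, on the shaker's table behind the clamp bar (axis 41 mm behind the bar, 31 mm left or right of the shaker's middle); origin under its foot, z up.
- bottle_white: White bottle with black cap, 48 x 92 mm, loose, beside the amber one on the shaker's table, likewise; origin under its foot, z up.

How it is judged (in metres and radians):
On the way, in this order (a step that is already met when the one before it is completed fails the run):
1. the clamp bar is shut (value of joint gate below 0.04 rad), for 0.2 s.
2. the pin is through fork and bar, its flange on the fork (value of joint gate below 0.04 rad and z of pin_seat in the frame of fork_seat between -0.003 and 0.0015 m and horizontal distance between pin_seat and fork_seat below 0.004 m and angle between the z axis of lock_pin and the z axis of fork_seat, either way round below 0.08 rad), for 0.2 s.
3. the dial stands at slow, sprung back out (all of step 2 and value of joint dial between 0.79 and 0.96 rad and velocity of joint dial below 0.2 rad/s and value of joint dial_push below 0.0015 m), for 0.2 s.
At the end, for the whole second after the job is handed in: Clamp bar shut (within 0.04 rad); pin through fork and bar, flange on the fork's top (within 1.5 mm), at rest; dial at slow (within 0.08 rad) and sprung out; both bottles and tubes still upright (all of step 3 and linear speed of lock_pin below 0.02 m/s and angle between each of bottle_amber, bottle_white, tube_purple, tube_yellow's own z axis and vertical below 0.35 rad and horizontal distance between each of bottle_amber, bottle_white and shaker below 0.07 m); the robot touches nothing.
It fails at once if the amber bottle is knocked over (angle between bottle_amber's own z axis and vertical above 0.7 rad).
It fails at once if the white bottle is knocked over (angle between bottle_white's own z axis and vertical above 0.7 rad).
It fails at once if the purple-capped tube is knocked over (angle between tube_purple's own z axis and vertical above 0.7 rad).
It fails at once if the yellow-capped tube is knocked over (angle between tube_yellow's own z axis and vertical above 0.7 rad).
It also fails if it takes over 69 s, if anything falls off the work surface, if the arm or the gripper's body presses on something with over 40 N, if the wrist force passes 120 N, or if a joint passes its speed limit or range.

## Working session

There is one attempt and no reset: what is moved stays moved. The work goes in short steps, Python scripts to look and compute and a tool call to move; the robot and the scene stay as the last step left them, time stands still between calls to the robot, and variables do not carry over. Pictures are saved under pics/ and viewed, and the job is handed in when it is done.

Besides the shell and the picture viewer there is one more tool, called after "Emit:" in YAML: its name, and indented under it one key for each argument. arm_command: Moves the arm, as the interface text tells. Its arguments: {"type":"object","properties":{"linear":{"type":"array","items":{"type":"array","items":{"type":"number"}}},"turn":{"type":"array","items":{"type":"number"}},"hand":{"type":"number"},"newtons":{"type":"number"}},"required":["linear","turn"]}

```bash
ls; mkdir -p pics; python3 - <<'E'
from rig import env
import cv2,numpy as np
print(env.sense())
for n in ["scene","side","wrist"]:
    im=env.get_image(n); cv2.imwrite(f"pics/{n}0.png",im)
    c=env.get_calibration(n); print(n,{k:np.round(v,3).tolist() for k,v in c.items()})
E
```

```text
pics
{'time_s': 0.0, 'joints': array([ 1.18949161,  0.41798435, -0.01029572,  1.61419793,  0.00471356,
        1.11071595, -0.05299206]), 'joint_vel': array([ 1.32970455e-05,  1.38300057e-03,  1.03915977e-04, -8.46793592e-04,
       -1.17228283e-03,  6.69702831e-04, -1.84082038e-03]), 'joint_efforts': array([-1.41811073e-03, -8.64453721e+01,  6.78226948e-01, -4.34905887e+01,
        1.89995498e-02,  7.33941095e-03, -5.28073969e-06]), 'tcp_pos': array([ 208.18539643, -588.94937522,  252.64383484]), 'orientation': array([ 9.85599755e-01,  1.69093797e-01, -1.61926673e-04, -6.20339317e-04]), 'force': array([-0.01844928,  0.54462141,  0.28832089]), 'torque': array([-0.01290468,  0.05892989,  0.06383727]), 'width': 85.65091181829466}
scene {'fx': 408.615, 'fy': 408.615, 'cx': 324.382, 'cy': 196.211, 'R': [[-0.725, -0.688, 0.013], [-0.498, 0.511, -0.701], [0.476, -0.515, -0.713]], 't': [416.053, 399.961, 651.847]}
side {'fx': 389.441, 'fy': 389.441, 'cx': 319.482, 'cy': 203.927, 'R': [[0.975, -0.222, -0.022], [-0.111, -0.396, -0.912], [0.194, 0.891, -0.411]], 't': [-597.78, 182.815, 869.04]}
wrist {'fx': 295.824, 'fy': 295.824, 'cx': 321.686, 'cy': 195.899, 'R': [[0.333, -0.943, -0.0], [-0.908, -0.321, 0.268], [-0.253, -0.089, -0.963]], 't': [-624.001, -34.27, 377.797]}
```

View pics/scene0.png

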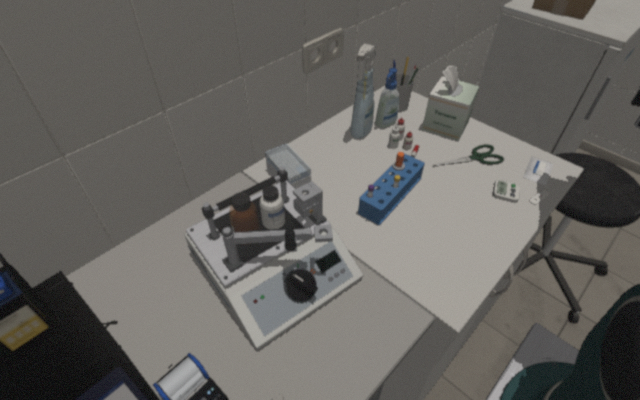

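View pics/side0.png

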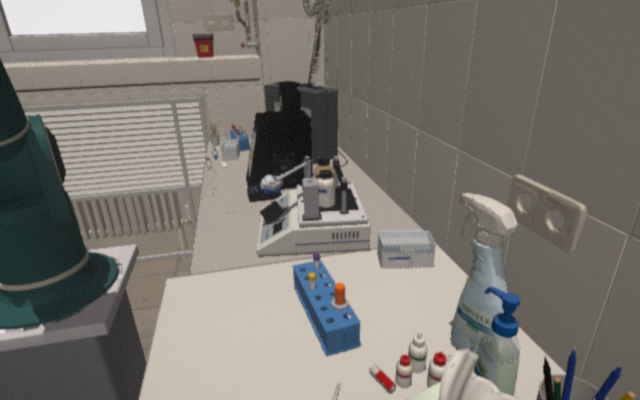

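View pics/wrist0.png

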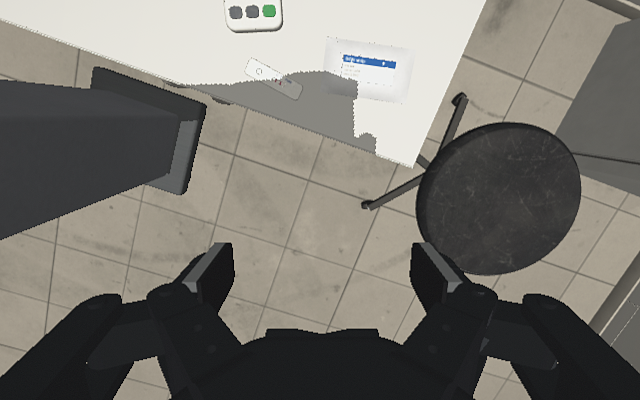

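The scene picture shows the shaker at about (275,240) with its dial at (300,285), and the rack at (390,190) with the orange pin at (400,160). The side picture shows the same things. Next I'll run the detectors.

```bash
cat > h.py <<'E'
from rig import env
import cv2,numpy as np
from scipy.optimize import least_squares
from scipy.spatial.transform import Rotation as Ro
def proj(c,X):
    X=np.atleast_2d(X); p=X@np.array(c["R"]).T+np.array(c["t"])
    return np.c_[c["fx"]*p[:,0]/p[:,2]+c["cx"],c["fy"]*p[:,1]/p[:,2]+c["cy"]]
def tri(obs):
    A=[]
    for c,uv in obs:
        P=np.c_[c["R"],c["t"]]; x=(uv[0]-c["cx"])/c["fx"]; y=(uv[1]-c["cy"])/c["fy"]
        A+= [x*P[2]-P[0], y*P[2]-P[1]]
    A=np.array(A); X=np.linalg.lstsq(A[:,:3],-A[:,3],rcond=None)[0]
    return X
def onz(c,uv,z):
    # intersect ray with plane z
    R=np.array(c["R"]);t=np.array(c["t"]); C=-R.T@t
    d=R.T@np.array([(uv[0]-c["cx"])/c["fx"],(uv[1]-c["cy"])/c["fy"],1]); return C+d*(z-C[2])/d[2]
E
python3 - <<'E'
from h import *
import json
out={}
for n in ["scene","side"]:
    env.get_image(n)
    for t in ["shaker","gate_hinge","gate_handle","fork_seat","dial_grip","rack","lock_pin","pin_seat","tube_purple","tube_yellow","bottle_amber","bottle_white"]:
        r=env.place_of(n,t)
        out.setdefault(t,{})[n]=[(np.round(q["at"],1).tolist(),round(q["confidence"],2)) for q in r[:2]]
cs=env.get_calibration("scene");cd=env.get_calibration("side")
for t,v in out.items():
    print(t,v, end=" ")
    if v.get("scene") and v.get("side"):
        a,b=v["scene"][0][0],v["side"][0][0]
        X=tri([(cs,a),(cd,b)]); print(np.round(X,1),np.round(proj(cs,X)-a,1),np.round(proj(cd,X)-b,1))
    else: print()
json.dump(out,open("det.json","w"))
print(env.sense()["time_s"])
im=cv2.imread("pics/scene0.png"); cv2.imwrite("pics/sc_crop.png",cv2.resize(im[120:350,170:440],None,fx=2.6,fy=2.6,interpolation=cv2.INTER_CUBIC))
im=cv2.imread("pics/side0.png"); cv2.imwrite("pics/sd_crop.png",cv2.resize(im[140:360,240:450],None,fx=2.6,fy=2.6,interpolation=cv2.INTER_CUBIC))
E
```

```text
shaker {'scene': [([265.8, 255.5], 0.91)], 'side': [([323.1, 227.2], 0.68)]} [648.6 109.    2.8] [[0. 0.]] [[ 0. -0.]]
gate_hinge {'scene': [([231.0, 238.8], 0.63), ([250.2, 235.6], 0.44)], 'side': [([308.8, 165.2], 0.8)]} [628.1 192.9 158.3] [[-0.8 -1. ]] [[-0.6  0.5]]
gate_handle {'scene': [([287.5, 236.7], 0.67)], 'side': [([277.3, 162.7], 0.67)]} [535.1 136.9 193.1] [[-0.4 -0.5]] [[-0.4  0.3]]
fork_seat {'scene': [([306.3, 191.4], 0.85)], 'side': [([311.8, 179.4], 0.58)]} [602.4  26.6 178.6] [[-0.8 -1. ]] [[-0.8  0.7]]
dial_grip {'scene': [([303.3, 279.7], 0.77), ([396.5, 165.4], 0.66)], 'side': [([268.3, 206.0], 0.8)]} [505.2 128.4  78.6] [[1. 1.]] [[ 0.9 -0.5]]
rack {'scene': [([392.9, 194.0], 0.58), ([303.7, 191.4], 0.22)], 'side': [([325.2, 315.5], 0.95)]} [ 566.8 -246.3   -1.4] [[-0.6 -0.5]] [[-0.9  0.5]]
lock_pin {'scene': [([400.4, 180.8], 0.64)], 'side': []} 
pin_seat {'scene': [([399.0, 166.1], 0.73)], 'side': [([338.6, 302.6], 0.65)]} [ 584.8 -285.1   57. ] [[-0.1 -0.1]] [[-0.2  0.1]]
tube_purple {'scene': [], 'side': []} 
tube_yellow {'scene': [], 'side': []} 
bottle_amber {'scene': [([249.2, 232.8], 0.66)], 'side': []} 
bottle_white {'scene': [([271.7, 221.0], 0.59)], 'side': [([326.6, 200.1], 0.63), ([323.9, 315.6], 0.31)]} [651.6  81.1  95.7] [[-0.6 -0.7]] [[-0.6  0.5]]
1.45
```

View pics/sc_crop.png

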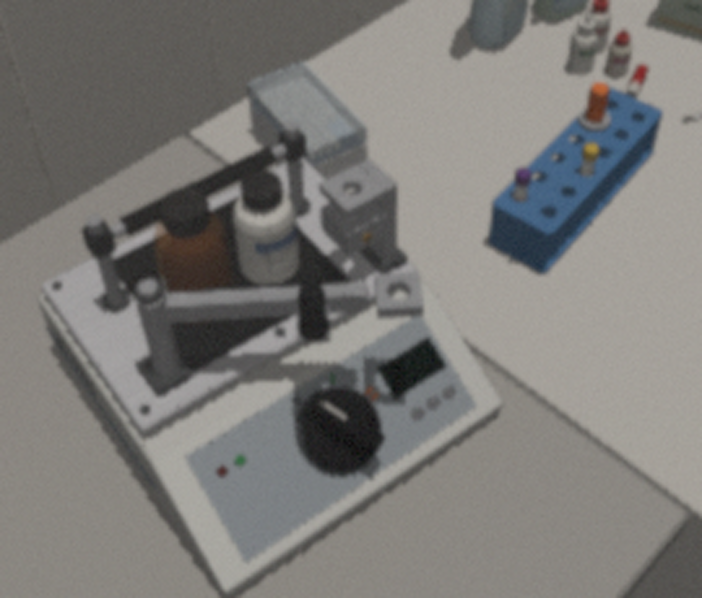

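View pics/sd_crop.png

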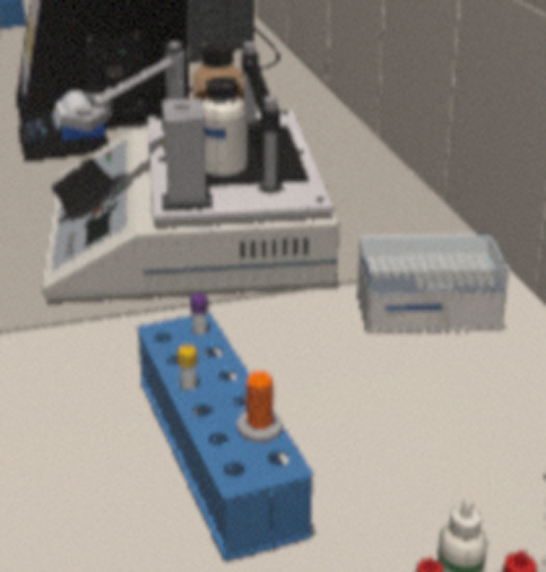

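```bash
cat > fit.py <<'E'
from h import *
import json
L={"shaker":(0,0,0),"gate_hinge":(-30,85,161),"fork_seat":(-30,-85,178),"dial_grip":(-144.25,0,79.3)}
def S2W(p,X):
    x,y,a=p[:3]; X=np.atleast_2d(np.array(X,float)); c,s=np.cos(a),np.sin(a)
    return np.c_[x+c*X[:,0]-s*X[:,1],y+s*X[:,0]+c*X[:,1],X[:,2]]
def handle(g):
    # rel (-28,-110) rotated clockwise by g
    c,s=np.cos(-g),np.sin(-g); v=np.array([-28.,-110.])
    return [-30+c*v[0]-s*v[1],85+s*v[0]+c*v[1],193.]
if __name__=="__main__":
    d=json.load(open("det.json")); cam={n:env.get_calibration(n) for n in("scene","side")}
    def res(p,full=False):
        r=[];lab=[]
        for t in list(L)+["gate_handle"]:
            X=S2W(p,L[t] if t in L else handle(p[3]))
            for n in cam:
                if d[t][n]:
                    e=(proj(cam[n],X)[0]-d[t][n][0][0]); r+=list(e*(0.5 if t=="shaker" else 1)); lab.append((t,n,np.round(e,1)))
        return lab if full else np.array(r)
    o=least_squares(res,[646,107,-.15,.63],loss="soft_l1"); print(np.round(o.x,4)); 
    for l in res(o.x,True): print(*l)
    p=o.x; print("fork",S2W(p,L["fork_seat"]),"dial",S2W(p,L["dial_grip"]),"handle",S2W(p,handle(p[3])),"h0",S2W(p,handle(0)),"hinge",S2W(p,L["gate_hinge"]))
    np.save("p.npy",p)
    print("tip",env.tip_extent)
    # rack
    rng={}
    for n,col in (("scene",0),("side",0)):
        im=env.get_image(n)
        for t in("rack","lock_pin","tube_purple","tube_yellow"):
            q=env.boxes_of(n,t); rng[(t,n)]=q[0]["at"] if q else None
            print(t,n,[(np.round(a["at"],1),round(a["confidence"],2)) for a in q[:2]])
    for t in("rack","lock_pin","tube_purple","tube_yellow"):
        if rng[(t,"scene")] is not None and rng[(t,"side")] is not None: print(t,np.round(tri([(cam[n],rng[(t,n)]) for n in cam]),1))
E
python3 fit.py
```

```text
[ 6.467166e+02  1.064867e+02 -1.589000e-01  6.176000e-01]
shaker scene [1.6 0.6]
shaker side [-0.4  1.3]
gate_hinge scene [-2.9 -2. ]
gate_hinge side [ 0.  -0.7]
fork_seat scene [-1.5 -0.9]
fork_seat side [-0.4  0.7]
dial_grip scene [1.1 1.3]
dial_grip side [ 0.4 -0.8]
gate_handle scene [ 0.5 -0.1]
gate_handle side [-0.9  0.4]
fork [[603.64169166  27.30616434 178.        ]] dial [[504.28471645 129.31721265  79.3       ]] handle [[533.48659246 136.31495261 193.        ]] h0 [[585.49084041  90.98148609 193.        ]] hinge [[630.54767906 195.16344849 161.        ]]
tip 22.0
rack scene [(array([391.1, 189.3]), 0.64), (array([301.9, 286.9]), 0.26)]
lock_pin scene [(array([404. , 162.3]), 0.68), (array([243.1, 215.3]), 0.38)]
tube_purple scene [(array([367.9, 190. ]), 0.65)]
tube_yellow scene [(array([396.8, 180. ]), 0.42)]
rack side [(array([327.2, 313.2]), 0.83)]
lock_pin side [(array([340.7, 297.4]), 0.68)]
tube_purple side [(array([340. , 293.8]), 0.43), (array([316.3, 257.3]), 0.4)]
tube_yellow side [(array([310.4, 280.8]), 0.49)]
rack [ 573.  -248.8    6.8]
lock_pin [ 582.  -292.7   71.5]
tube_purple [ 611.8 -201.7   10.8]
tube_yellow [ 547.6 -225.    71.3]
```

Both pictures agree well with the fit: shaker yaw about -9 degrees, gate about 0.62 rad open. Next I'll go over the rack for a closer wrist look.

Emit:
arm_command:
  linear:
    - [0.035,-0.0145,-0.004]
    - [0.035,-0.0145,-0.004]
    - [0.035,-0.0145,-0.004]
    - [0.035,-0.0145,-0.004]
    - [0.035,-0.0145,-0.004]
    - [0.035,-0.0145,-0.004]
    - [0.035,-0.0145,-0.004]
    - [0.035,-0.0145,-0.004]
    - [0.035,-0.0145,-0.004]
    - [0.035,-0.0145,-0.004]
    - [0.035,-0.0145,-0.004]
    - [0.035,-0.0145,-0.004]
    - [0,0,0]
    - [0,0,0]
  turn: [0,0,0,0,0,0,0,0,0,0,0,0,0,0]
  hand: 1

```text
time_s: 3.7
tcp_pos: [545.9, -285.7, 301.1]
orientation: [0.986, 0.169, -0.0, 0.0]
force: [0.0, 0.3, 0.4]
width: 85.2
```

```bash
cat >> h.py <<'E'
def yaw():
    s=env.sense(); M=Ro.from_quat(s["orientation"]).as_matrix(); return s["tcp_pos"],np.degrees(np.arctan2(M[1,0],M[0,0])),s
def totool(d,yawdeg):
    a=np.radians(yawdeg); d=np.array(d,float); return np.array([d[0]*np.cos(a)+d[1]*np.sin(a), d[0]*np.sin(a)-d[1]*np.cos(a), -d[2]])
E
cat > look.py <<'E'
import sys
from h import *
P,y,s=yaw(); print(s["time_s"],np.round(P,1),round(y,2),np.round(s["force"],1),round(s["width"],1))
c=env.get_calibration("wrist"); im=env.get_image("wrist"); cv2.imwrite(f"pics/{sys.argv[1]}.png",im)
for t in sys.argv[2:]:
    t,z=t.split(":")
    q=env.place_of("wrist",t)
    for a in q[:2]: print(t,np.round(a["at"],1),round(a["confidence"],2),np.round(onz(c,a["at"],float(z)),1))
E
python3 look.py w1 pin_seat:55 rack:0 tube_purple:0 tube_yellow:0
```

```text
3.7 [ 545.9 -285.7  301.1] 19.45 [0.  0.3 0.4] 85.2
pin_seat [332.1 138.3] 0.71 [ 586.7 -284.2   55. ]
rack [297.5 139.9] 0.92 [ 564.9 -242.4    0. ]
tube_purple [238.3 116.7] 0.69 [ 567.8 -155.8    0. ]
tube_yellow [284.  144.4] 0.44 [ 552.7 -226.4    0. ]
```

View pics/w1.png

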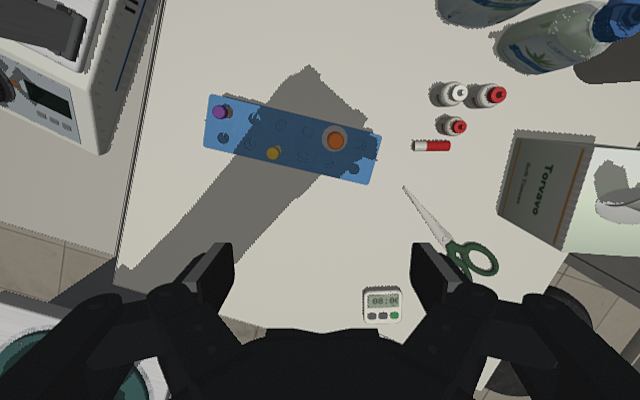

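The wrist picture shows the pin at (334,138), purple tube at (221,112), yellow at (273,153). Now over to the gate.

Emit:
arm_command:
  linear:
    - [0.01,-0.037,0]
    - [0.01,-0.037,0]
    - [0.01,-0.037,0]
    - [0.01,-0.037,0]
    - [0.01,-0.037,0]
    - [0.01,-0.037,0]
    - [0.01,-0.037,0]
    - [0.01,-0.037,0]
    - [0.01,-0.037,0]
    - [0.01,-0.037,0]
    - [0.01,-0.037,0]
    - [0.01,-0.037,0]
    - [0,0,0]
    - [0,0,0]
    - [0,0,0]
    - [0,0,0]
    - [0,0,0]
    - [0,0,0]
    - [0,0,0]
    - [0,0,0]
  turn: [0,0,0,0,0,0,0,0,0,0,0,0,9,9,9,9,9,9,7.5,0]
  hand: 0

```text
time_s: 6.45
tcp_pos: [511.5, 173.1, 301.4]
orientation: [0.934, -0.359, 0.0, -0.0]
force: [1.0, -0.8, -0.3]
width: 0.1
```

```bash
python3 look.py w2 gate_handle:193 fork_seat:178 gate_hinge:161 dial_grip:79.3 shaker:0
```

```text
6.45 [511.5 173.1 301.4] -42.02 [ 1.  -0.8 -0.3] 0.1
gate_handle [340.7 149.5] 0.82 [532.4 135.3 193. ]
fork_seat [300.   11.5] 0.21 [625.8  92.1 178. ]
gate_hinge [211.3 107.9] 0.84 [627.8 194.5 161. ]
dial_grip [355.3 152.9] 0.7 [503.5 128.7  79.3]
shaker [291.8  53.5] 0.91 [644.2 106.6   0. ]
```

View pics/w2.png

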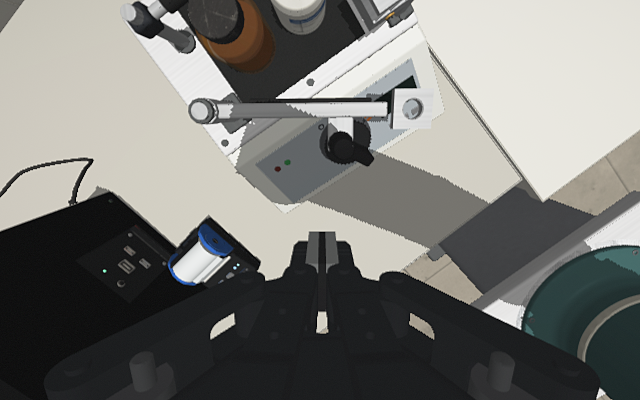

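The handle shows at (341,150), the lug at (410,108), and the shut fingers hang clear in front of it. Descend and swing the gate most of the way.

Emit:
arm_command:
  linear:
    - [0,0,0.025]
    - [0,0,0.025]
    - [0,0,0.025]
    - [0,0,0.024]
    - [0.007,0.0047,0]
    - [0.007,0.0047,0]
    - [0.007,0.0047,0]
    - [0.0087,0.0008,0]
    - [0.0087,0.0008,0]
    - [0.0087,0.0008,0]
    - [0.0087,0.0008,0]
    - [0.0077,-0.0014,0]
    - [0.0077,-0.0014,0]
    - [0.0077,-0.0014,0]
    - [0.0077,-0.0014,0]
    - [0,0,0]
  turn: [0,0,0,0,0,0,0,0,0,0,0,0,0,0,0,0]

```text
time_s: 8.75
tcp_pos: [568.4, 106.6, 202.2]
orientation: [0.933, -0.359, 0.0, -0.0]
force: [0.0, -1.0, -0.1]
width: 0.4
```

```bash
python3 look.py w3 gate_handle:193 fork_seat:178 gate_hinge:161
```

```text
8.75 [568.4 106.6 202.2] -42.05 [ 0.  -1.  -0.1] 0.4
gate_handle [322.7 219.4] 0.59 [583.4  93.3 193. ]
fork_seat [395.1  94. ] 0.83 [602.6  30.8 178. ]
gate_hinge [146.  256.1] 0.98 [628.3 195.3 161. ]
```

View pics/w3.png

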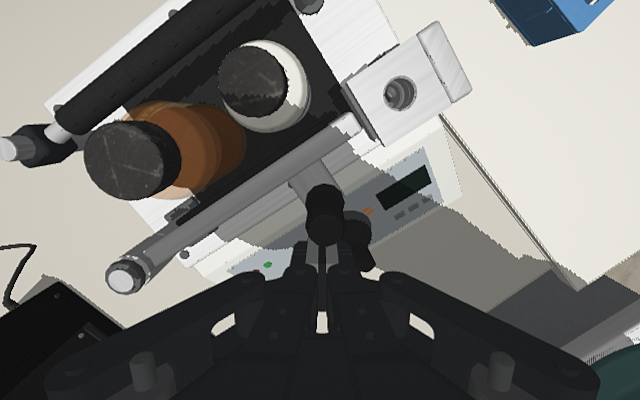

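The gate is almost shut; the lug hole shows through the fork hole at (399,94) slightly off-centre. Push on gently.

Emit:
arm_command:
  linear:
    - [0.0014,-0.0005,0]
    - [0.0014,-0.0005,0]
    - [0.0014,-0.0005,0]
    - [0,0,0]
  turn: [0,0,0,0]

```text
time_s: 9.45
tcp_pos: [569.7, 106.5, 202.0]
orientation: [0.934, -0.358, -0.003, 0.001]
force: [-20.7, 5.9, 12.2]
width: -0.0
```

Force 21 N, so the bar is against its stop. Back off, rise and check the hole alignment.

Emit:
arm_command:
  linear:
    - [-0.006,0.002,0]
    - [-0.015,0,0]
    - [-0.015,0,0]
    - [0,0,-0.04]
    - [0,0,-0.04]
    - [0.03,0.02,-0.02]
    - [0,0,0]
  turn: [0,0,0,0,0,0,0]
  hand: 1

```text
time_s: 10.32
tcp_pos: [553.5, 90.9, 303.8]
orientation: [0.933, -0.36, 0.001, -0.0]
force: [-0.0, 0.8, 1.1]
width: 85.0
```

```bash
python3 look.py w4 gate_handle:193 fork_seat:178 gate_hinge:161 dial_grip:79.3; python3 -c "
import cv2;im=cv2.imread('pics/w4.png');cv2.imwrite('pics/w4c.png',cv2.resize(im[20:220,250:500],None,fx=3,fy=3,interpolation=2))"
```

```text
10.325 [553.5  90.9 303.8] -42.21 [-0.   0.8  1.1] 85.0
gate_handle [294.  174.8] 0.78 [584.2  93.8 193. ]
gate_handle [185.2 206. ] 0.29 [625.3 177.8 193. ]
fork_seat [336.4 103.5] 0.71 [602.1  32.1 178. ]
gate_hinge [186.6 207.2] 0.63 [626.6 195.9 161. ]
dial_grip [328.6 221.8] 0.69 [503.  126.3  79.3]
```

View pics/w4.png

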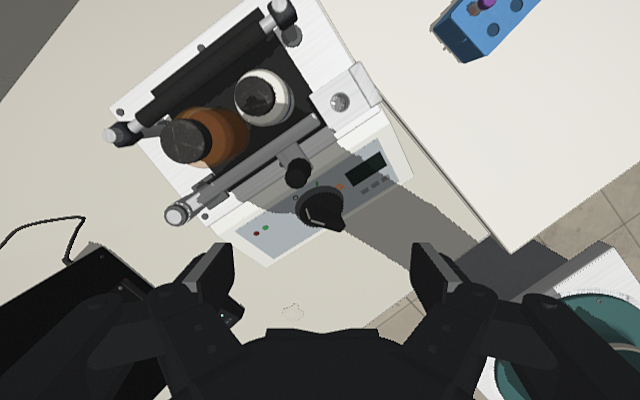

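View pics/w4c.png

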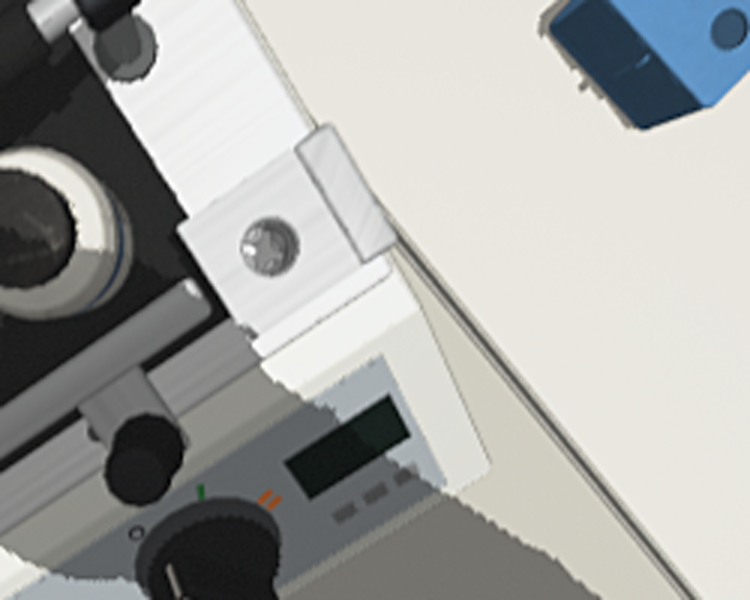

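```bash
python3 - <<'E'
from h import *
P,y,s=yaw(); print(np.round(s["joints"],2),y)
c=env.get_calibration("wrist")
print("hole",onz(c,(339.7,102),178))
print("start->pin",totool(np.array([586.3,-284.4,200])-P,y))
E
```

```text
[-0.02  0.27 -0.25  1.71  0.07  1.17 -2.59] -41.95637060804589
hole [599.7931204   32.57520304 178.        ]
start->pin [278.02614073 258.44274043 101.68540023]
```

The gate is shut: the lug hole lines up with the fork hole at about (340,102). Now to the pin, with yaw about 81°.

Emit:
arm_command:
  linear:
    - [0.0278,0.0258,0.0102]
    - [0.0278,0.0258,0.0102]
    - [0.0278,0.0258,0.0102]
    - [0.0278,0.0258,0.0102]
    - [0.0278,0.0258,0.0102]
    - [0.0278,0.0258,0.0102]
    - [0.0278,0.0258,0.0102]
    - [0.0278,0.0258,0.0102]
    - [0.0278,0.0258,0.0102]
    - [0.0278,0.0258,0.0102]
    - [0,0,0]
    - [0,0,0]
    - [0,0,0]
    - [0,0,0]
    - [0,0,0]
    - [0,0,0]
    - [0,0,0]
    - [0,0,0]
    - [0,0,0]
    - [0,0,0]
  turn: [0,0,0,0,0,0,0,0,0,0,-10,-10,-10,-10,-10,-10,-10,-10,-10,-10]
  hand: 0.6

```text
time_s: 13.08
tcp_pos: [586.8, -284.2, 199.7]
orientation: [0.873, 0.487, -0.0, -0.001]
force: [0.5, -0.1, 0.0]
width: 51.3
```

Emit:
arm_command:
  linear:
    - [0,0,0]
    - [0,0,0]
    - [0,0,0]
    - [0,0,0]
    - [0,0,0]
  turn: [-8,-8,-7,0,0]

```text
time_s: 13.7
tcp_pos: [586.7, -284.7, 200.0]
orientation: [0.761, 0.648, -0.0, -0.0]
force: [0.1, 0.1, 0.3]
width: 51.2
```

```bash
python3 look.py w5 pin_seat:55 lock_pin:6 rack:0
```

```text
13.7 [ 586.7 -284.7  200. ] 80.82 [0.1 0.1 0.3] 51.2
pin_seat [321.6 192. ] 0.68 [ 586.2 -286.1   55. ]
pin_seat [298.7 138.8] 0.45 [ 574.  -234.9   55. ]
lock_pin [325.4 179.3] 0.84 [ 590.5 -285.5    6. ]
lock_pin [323.2 192.5] 0.41 [ 585.8 -299.8    6. ]
rack [299.7 140.1] 0.63 [ 570.  -240.2    0. ]
```

View pics/w5.png

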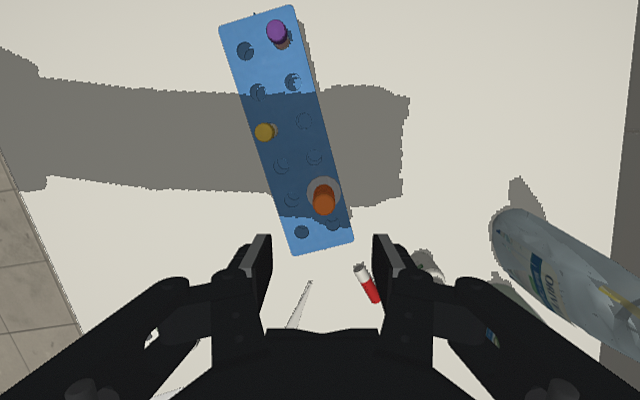

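```bash
python3 - <<'E'
from h import *
c=env.get_calibration("wrist"); P,y,s=yaw()
im=cv2.imread("pics/w5.png"); 
hsv=cv2.cvtColor(im,cv2.COLOR_BGR2HSV); m=cv2.inRange(hsv,(3,150,60),(15,255,255)); m[:170]=0; m[230:]=0; m[:,290:350][0:0]; m[:,:300]=0;m[:,350:]=0
v,u=np.nonzero(m); print(len(u),u.min(),u.max(),v.min(),v.max(),u.mean(),v.mean())
# model silhouette of the handle for pin xy
def sil(x,y0):
    t=np.linspace(0,2*np.pi,60); pts=np.array([[x+9*np.cos(a),y0+9*np.sin(a),z] for z in(60,98) for a in t])
    return proj(c,pts)
for xy in [(586.7,-284.7),(586.2,-286.1),(586.3,-283)]:
    q=sil(*xy); print(xy,q.min(0),q.max(0))
t=np.array([u.min(),v.min(),u.max(),v.max()])+[0,0,1,1]
o=least_squares(lambda p:np.r_[sil(*p).min(0),sil(*p).max(0)]-t,[586,-285]);print(o.x,o.fun, totool(np.r_[o.x,86]-P,y))
E
```

```text
545 313 334 185 214 323.5100917431193 199.75412844036697
(586.7, -284.7) [310.30880353 181.82846537] [333.17738671 214.57874098]
(586.2, -286.1) [309.98243991 183.40685878] [332.81228933 216.31535293]
(586.3, -283) [309.44227925 180.07841562] [332.353153   212.65244607]
[ 588.21447992 -286.48900838] [-0.41489584 -1.52239917  0.4146529   1.39319936] [ -1.31662475   1.75088895 114.22481915]
```

The pin sits at (323,200), within 2 mm of the tool axis. Descend and grip.

Emit:
arm_command:
  linear:
    - [-0.001,0.0015,0.02]
    - [0,0,0.025]
    - [0,0,0.025]
    - [0,0,0.02]
    - [0,0,0.014]
    - [0,0,0.01]
    - [0,0,0]
  turn: [0,0,0,0,0,0,0]

```text
time_s: 14.78
tcp_pos: [587.9, -286.2, 85.8]
orientation: [0.761, 0.649, -0.0, -0.0]
force: [0.2, 0.0, -0.4]
width: 51.4
```

Emit:
arm_command:
  linear:
    - [0,0,0]
    - [0,0,0]
    - [0,0,0]
    - [0,0,0]
    - [0,0,0]
    - [0,0,0]
  turn: [0,0,0,0,0,0]
  hand: 0
  newtons: 70

```text
time_s: 15.52
tcp_pos: [588.1, -286.4, 87.1]
orientation: [0.761, 0.649, 0.0, 0.0]
force: [-2.4, 0.1, 6.8]
width: 15.7
```

```bash
python3 look.py w6 pin_seat:55; python3 -c "
from h import *
env.get_image('side'); im=env.get_image('side');cv2.imwrite('pics/s6.png',cv2.resize(im[220:350,260:420],None,fx=4,fy=4,interpolation=2))"
```

```text
15.525 [ 588.1 -286.4   87.1] 80.96 [-2.4  0.1  6.8] 15.7
pin_seat [319.6 237.6] 0.6 [ 587.2 -284.2   55. ]
```

View pics/w6.png

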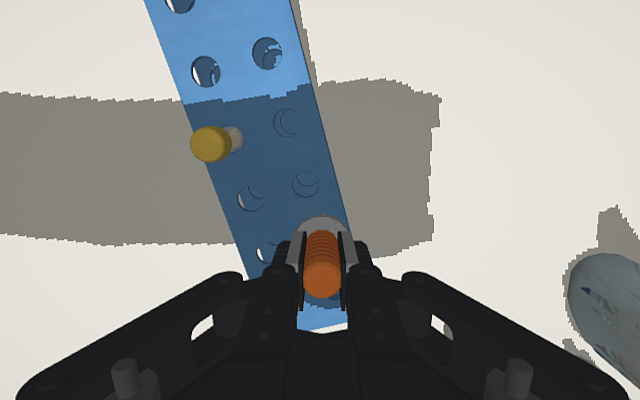

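View pics/s6.png

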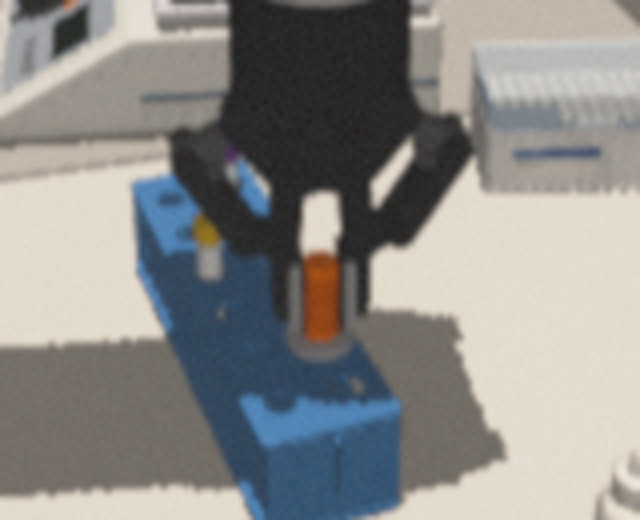

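The pin is held squarely, at (322,275) in the wrist view. Lift straight, then carry it over the fork.

Emit:
arm_command:
  linear:
    - [0,0,-0.01]
    - [0,0,-0.025]
    - [0,0,-0.03]
    - [0,0,-0.03]
    - [0.0313,-0.0036,-0.01]
    - [0.0313,-0.0036,-0.01]
    - [0.0313,-0.0036,-0.01]
    - [0.0313,-0.0036,-0.01]
    - [0.0313,-0.0036,-0.01]
    - [0.0313,-0.0036,-0.01]
    - [0.0313,-0.0036,-0.01]
    - [0.0313,-0.0036,-0.01]
    - [0.0313,-0.0036,-0.01]
    - [0.0313,-0.0036,-0.01]
    - [0,0,0]
    - [0,0,0]
  turn: [0,0,0,0,0,0,0,0,0,0,0,0,0,0,0,0]

```text
time_s: 17.73
tcp_pos: [601.5, 27.9, 281.5]
orientation: [0.761, 0.649, -0.0, 0.0]
force: [0.1, -0.3, -2.0]
width: 16.0
```

```bash
python3 look.py w7 fork_seat:178 pin_seat:247; python3 -c "
from h import *
for n,(a,b,c,d) in {'side':(100,230,240,400),'scene':(100,240,220,400)}.items():
  im=env.get_image(n);cv2.imwrite(f'pics/{n}7.png',cv2.resize(im[a:b,c:d],None,fx=4,fy=4,interpolation=2))
im=cv2.imread('pics/w7.png');cv2.imwrite('pics/w7c.png',cv2.resize(im[130:330,220:420],None,fx=3,fy=3,interpolation=2))"
```

```text
17.725 [601.5  27.9 281.5] 80.95 [ 0.1 -0.3 -2. ] 16.0
fork_seat [316.6 201.4] 0.63 [597.7  30.2 178. ]
pin_seat [319.9 238.9] 0.84 [600.5  28.3 247. ]
```

View pics/w7.png

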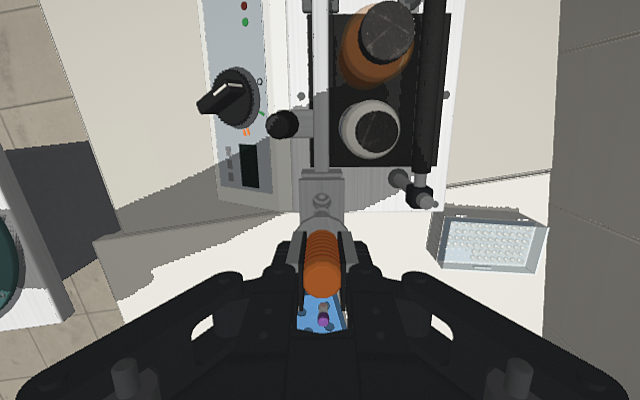

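View pics/side7.png

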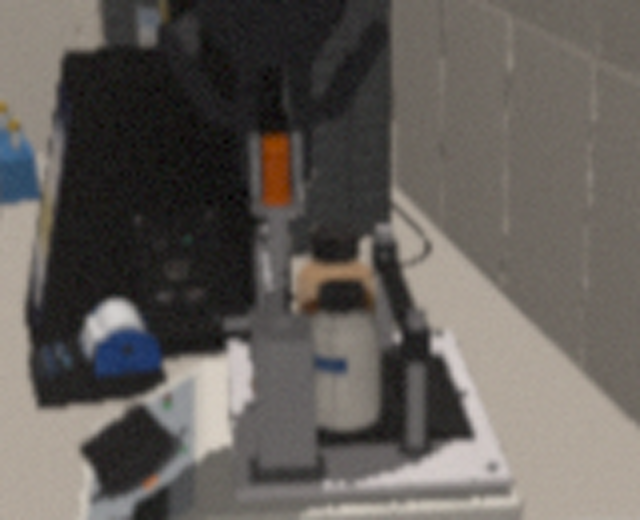

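View pics/scene7.png

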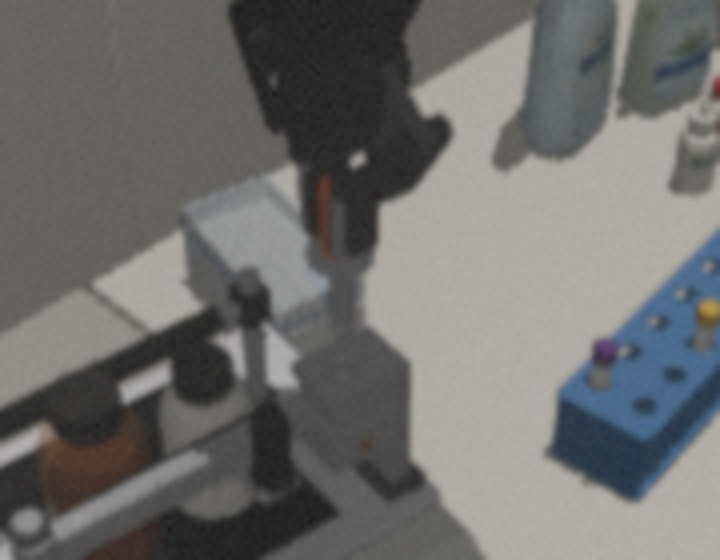

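View pics/w7c.png

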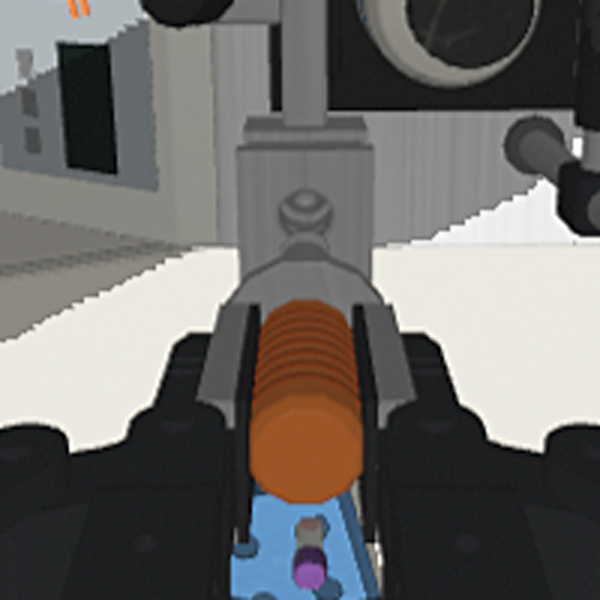

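```bash
python3 - <<'E'
from h import *
c=env.get_calibration("wrist"); P,y,s=yaw()
# assumed pin on TCP axis; seat 31 below TCP
for dz,n in ((-31,"seat"),(-80,"tip"),(12,"top")): print(n,proj(c,P+[0,0,dz]))
print("hole at tcp xy",proj(c,[P[0],P[1],178]))
E
```

```text
seat [[321.80496367 241.91640244]]
tip [[321.80264482 213.2028973 ]]
top [[321.80846712 285.29838807]]
hole at tcp xy [[321.80187629 203.68653467]]
```

```bash
python3 -c "
import cv2;im=cv2.imread('pics/w7.png');cv2.imwrite('pics/w7d.png',cv2.resize(im[180:240,290:355],None,fx=10,fy=10,interpolation=0))"
```

```text
(no output)
```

View pics/w7d.png

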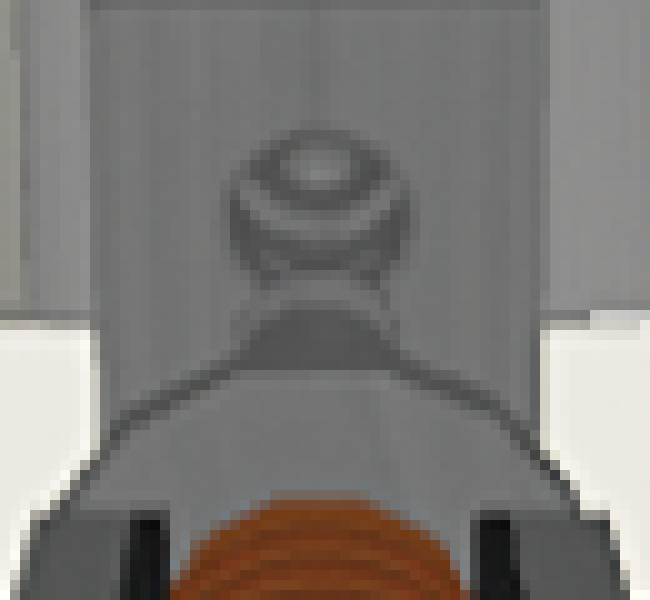

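```bash
python3 - <<'E'
from h import *
P,y,s=yaw(); print(P)
for n,o in (("side",(240,100)),("scene",(220,100))):
    c=env.get_calibration(n)
    for z in (178,201,250,255,293): print(n,z,np.round((proj(c,[P[0],P[1],z])[0]-o)*4), "fitfork" if z==178 else "", np.round((proj(c,[603.6,27.3,z])[0]-o)*4) if z==178 else "")
    env.get_image(n)
    for t in("fork_seat","pin_seat","lock_pin"):
        q=env.place_of(n,t); print(t,[(np.round((a["at"]-np.array(o))*4),round(a["confidence"],2)) for a in q[:1]])
E
```

```text
[601.48844966  27.71231652 281.10878097]
side 178 [282. 321.] fitfork [286. 320.]
side 201 [281. 284.]  
side 250 [278. 205.]  
side 255 [278. 197.]  
side 293 [276. 132.]  
fork_seat [(array([277., 314.]), 0.72)]
pin_seat [(array([283., 198.]), 0.66)]
lock_pin [(array([272., 281.]), 0.78)]
scene 178 [342. 365.] fitfork [339. 362.]
scene 201 [341. 330.]  
scene 250 [339. 252.]  
scene 255 [338. 244.]  
scene 293 [336. 178.]  
fork_seat [(array([322., 371.]), 0.56)]
pin_seat [(array([341., 250.]), 0.65)]
lock_pin [(array([362., 332.]), 0.56)]
```

Seen from the wrist, the fork hole is centred near (321.7,201) with the pin tip just below it, so the alignment is within about 1-2 mm. Lower to just above the fork and look again.

Emit:
arm_command:
  linear:
    - [0,0,0.01]
    - [0,0,0.009]
    - [0,0,0]
  turn: [0,0,0]

```text
time_s: 18.75
tcp_pos: [601.1, 28.4, 261.2]
orientation: [0.761, 0.649, -0.001, -0.001]
force: [1.0, 0.5, -2.4]
width: 15.6
```

```bash
python3 look.py w8 pin_seat:230; python3 -c "
from h import *
c=env.get_calibration('wrist'); P,y,s=yaw()
for z in (178,P[2]-80,P[2]-31,P[2]+12): print(z,proj(c,[P[0],P[1],z]))
im=cv2.imread('pics/w8.png');cv2.imwrite('pics/w8d.png',cv2.resize(im[175:295,280:365],None,fx=6,fy=5,interpolation=0))"
```

```text
18.75 [601.1  28.4 261.2] 80.98 [ 1.   0.5 -2.4] 15.6
pin_seat [322.6 239.2] 0.83 [601.7  29.9 230. ]
178 [[321.81778676 211.32161485]]
182.19730153782655 [[321.81843192 213.19500958]]
231.19730153782655 [[321.82831449 241.89186243]]
274.19730153782655 [[321.8432482  285.25609296]]
```

View pics/w8d.png

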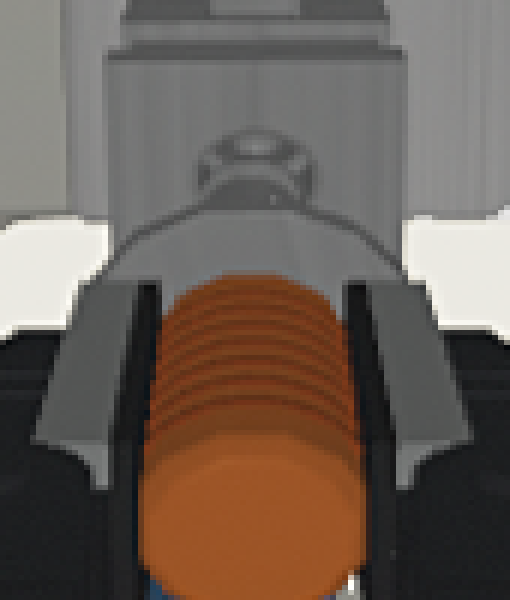

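```bash
python3 - <<'E'
from h import *
c=env.get_calibration("wrist"); P,y,s=yaw()
t=np.linspace(0,2*np.pi,200)
def circ(xy,z,r): return proj(c,np.c_[xy[0]+r*np.cos(t),xy[1]+r*np.sin(t),np.full(200,z)])
def rep(n,xy,z,r):
    q=circ(xy,z,r); print(n,"col",q[:,0].min(),q[:,0].max(),"row",q[:,1].min(),q[:,1].max())
rep("hole@tcp",P[:2],178,7)
for dz in(11,12,13,14): rep("top@tcp"+str(dz),P[:2],P[2]+dz,9)
rep("flange@tcp",P[:2],P[2]-26,16)
f=lambda p:[circ(p,178,7)[:,1].min()-200.6, circ(p,178,7)[:,0].mean()-322.4]
h=least_squares(f,P[:2]).x; print("hole",h, totool(np.r_[h,0]-[P[0],P[1],0],y))
E
```

```text
hole@tcp col 312.2043595342711 331.431296967459 row 202.1162469659079 220.36760730046984
top@tcp11 col 300.31741789620725 343.3678730073915 row 264.52934762066695 302.5628088788055
top@tcp12 col 300.1489102008604 343.5373605084752 row 265.7393007994644 304.0187118685046
top@tcp13 col 299.97773608934375 343.7095308875613 row 266.9687820747374 305.49719752202714
top@tcp14 col 299.8038317680542 343.88444835520176 row 268.2182680545584 306.99879536926727
flange@tcp col 292.1179559263414 351.54491235354834 row 217.75493818755635 272.32475879785034
hole [602.11168219  29.61786816] [ 1.14116375  0.38889267 -0.        ]
```

The hole centre is at (322.4,~210), within 0.5 mm of the pin axis. Start the insertion.

Emit:
arm_command:
  linear:
    - [0,0.0003,0.003]
    - [0,0,0.004]
    - [0,0,0.004]
    - [0,0,0.004]
    - [0,0,0]
  turn: [0,0,0,0,0]

```text
time_s: 19.48
tcp_pos: [601.7, 28.4, 246.9]
orientation: [0.761, 0.649, -0.0, -0.0]
force: [0.2, 0.2, -1.5]
width: 15.8
```

No contact forces with the tip about 11 mm inside. Continue.

Emit:
arm_command:
  linear:
    - [0,0,0.004]
    - [0,0,0.004]
    - [0,0,0.004]
    - [0,0,0.004]
    - [0,0,0.004]
    - [0,0,0.004]
    - [0,0,0]
  turn: [0,0,0,0,0,0,0]

```text
time_s: 20.35
tcp_pos: [601.7, 28.4, 222.9]
orientation: [0.761, 0.649, -0.0, -0.0]
force: [0.2, -0.2, -1.7]
width: 16.1
```

Emit:
arm_command:
  linear:
    - [0,0,0.003]
    - [0,0,0.003]
    - [0,0,0.002]
    - [0,0,0.002]
    - [0,0,0.002]
    - [0,0,0]
  turn: [0,0,0,0,0,0]

```text
time_s: 21.1
tcp_pos: [601.5, 28.3, 210.5]
orientation: [0.761, 0.649, -0.0, -0.0]
force: [2.2, 0.1, -10.0]
width: 15.9
```

The pull of -10 N suggests the balls have snapped in; press a little further to seat the flange.

Emit:
arm_command:
  linear:
    - [0,0,0.001]
    - [0,0,0.001]
    - [0,0,0]
  turn: [0,0,0]

```text
time_s: 21.48
tcp_pos: [601.8, 28.4, 210.1]
orientation: [0.761, 0.649, -0.0, 0.0]
force: [-6.5, -1.3, 9.9]
width: 16.0
```

The flange is seated (stop with +10 N). Release and rise.

Emit:
arm_command:
  linear:
    - [0,0,0]
    - [0,0,0]
    - [0,0,0]
    - [0,0,-0.005]
    - [0,0,-0.02]
    - [0,0,-0.03]
    - [0,0,-0.035]
    - [0,0,0]
    - [0,0,0]
  turn: [0,0,0,0,0,0,0,0,0]
  hand: 0.5

```text
time_s: 22.6
tcp_pos: [601.7, 28.4, 299.7]
orientation: [0.761, 0.649, 0.0, 0.0]
force: [0.0, 0.1, -0.3]
width: 42.6
```

```bash
python3 look.py w9 pin_seat:178 dial_grip:79.3; python3 -c "
from h import *
c=env.get_calibration('side');im=env.get_image('side');cv2.imwrite('pics/side9.png',cv2.resize(im[100:230,240:400],None,fx=4,fy=4,interpolation=2)); q=env.place_of('side','pin_seat'); print([(a['at'],a['confidence']) for a in q[:2]], proj(c,[602,28.5,178]),proj(c,[602,28.5,221]))"
```

```text
22.6 [601.7  28.4 299.7] 80.97 [ 0.   0.1 -0.3] 42.6
pin_seat [321.7 199.5] 0.92 [601.4  26.4 178. ]
dial_grip [214.9  96.2] 0.59 [500.2 132.4  79.3]
dial_grip [344.2  98.7] 0.26 [639.3 107.6  79.3]
[([312.4, 177.1], 0.62)] [[310.65221059 180.01628528]] [[310.07635755 162.9692711 ]]
```

View pics/w9.png

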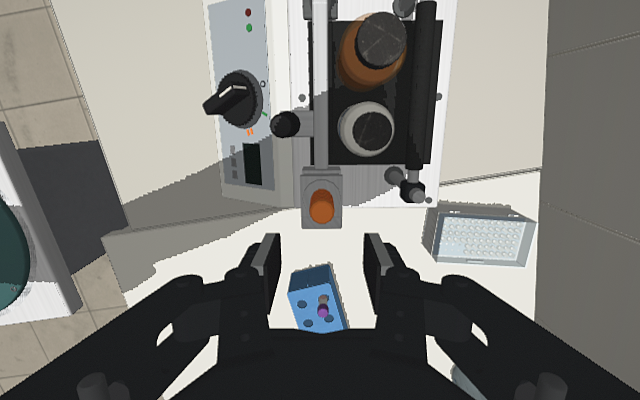

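View pics/side9.png

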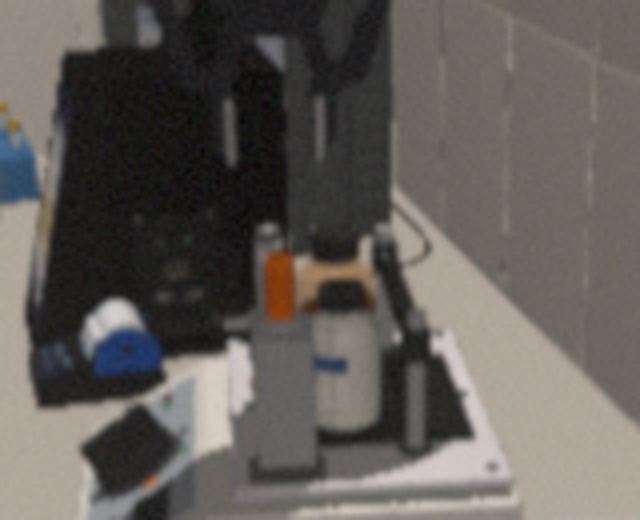

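The pin stands seated: in the side view its top is at row 163, as expected for z 221. Now over the dial with yaw about 193 degrees (camera to the front).

Emit:
arm_command:
  linear:
    - [0.021,-0.028,0]
    - [0.021,-0.028,0]
    - [0.021,-0.028,0]
    - [0.021,-0.028,0]
    - [0,0,0]
    - [0,0,0]
    - [0,0,0]
    - [0,0,0]
    - [0,0,0]
    - [0,0,0]
    - [0,0,0]
    - [0,0,0]
    - [0,0,0]
    - [0,0,0]
    - [0,0,0]
    - [0,0,0]
    - [0,0,0.03]
    - [0,0,0.035]
    - [0,0,0.035]
    - [0,0,0]
  turn: [0,0,0,0,-9,-9,-9,-9,-9,-9,-9,-9,-10,-10,-10,-10,0,0,0,0]
  hand: 0.5

```text
time_s: 25.35
tcp_pos: [503.3, 128.8, 197.7]
orientation: [-0.113, 0.994, 0.0, -0.002]
force: [0.2, -0.0, 1.9]
width: 42.4
```

```bash
python3 look.py w10 dial_grip:79.3; python3 - <<'E'
from h import *
c=env.get_calibration("wrist");print(np.round(env.sense()["joints"],2))
a=np.radians(-9.1)
def W(o,v): return np.array([o[0]+np.cos(a)*v[0]-np.sin(a)*v[1],o[1]+np.sin(a)*v[0]+np.cos(a)*v[1],o[2]+v[2]])
O=[504,129,79.3]; u=np.array([.866,0,.5]);r=np.array([0,-1,0])
th=np.radians(-25); g=np.cos(th)*u+np.sin(th)*r; sd=-np.sin(th)*u+np.cos(th)*r
im=cv2.imread("pics/w10.png")
for i in(-1,1):
  for j in(-1,1):
    p=proj(c,W(O,g*27*i+sd*7.5*j))[0]; cv2.circle(im,tuple(int(k) for k in p),2,(0,0,255),-1)
cv2.circle(im,tuple(int(k) for k in proj(c,O)[0]),2,(0,255,0),-1)
cv2.imwrite("pics/w10a.png",im)
E
```

```text
25.35 [503.3 128.8 197.7] -167.0 [ 0.2 -0.   1.9] 42.4
dial_grip [320.4 193.9] 0.94 [500.  127.7  79.3]
[ 0.5   0.48 -1.01  1.9   0.47  1.03  1.08]
```

View pics/w10a.png

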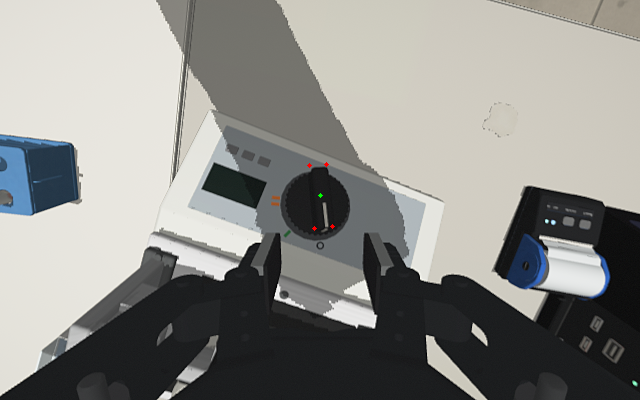

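```bash
python3 -c "
import cv2
for n in('w10','w10a'):
  im=cv2.imread(f'pics/{n}.png')[145:260,260:380]; im=cv2.convertScaleAbs(im,alpha=2.2); cv2.imwrite(f'pics/{n}z.png',cv2.resize(im,None,fx=5,fy=5,interpolation=0))"
```

```text
(no output)
```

View pics/w10az.png

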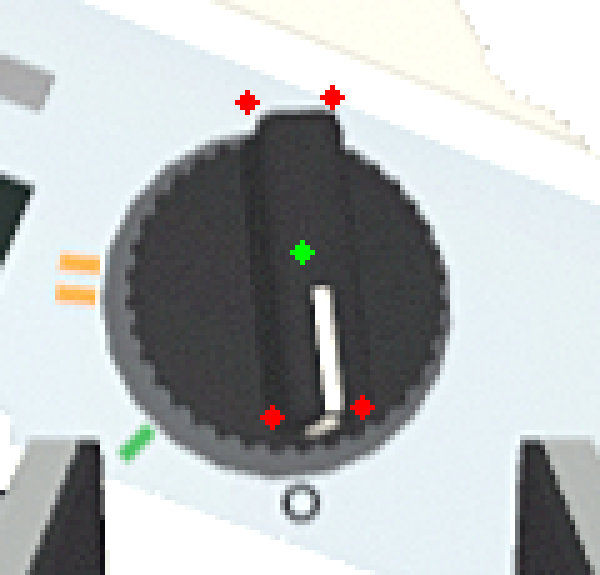

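The overlay shows the grip centre at about (321,198), roughly 2 mm behind my estimate, which puts the dial grip at about (505.8,130). Descend with the fingers astride the grip.

Emit:
arm_command:
  linear:
    - [-0.0068,-0.0011,0.025]
    - [0,0,0.03]
    - [0,0,0.025]
    - [0,0,0.015]
    - [0,0,0.01]
    - [0,0,0.005]
    - [0,0,0]
  turn: [0,0,0,0,0,0,0]

```text
time_s: 26.32
tcp_pos: [511.5, 129.5, 89.6]
orientation: [-0.113, 0.994, 0.0, 0.0]
force: [0.7, -0.2, -0.4]
width: 42.8
```

```bash
python3 look.py w11; python3 -c "
import cv2
im=cv2.imread('pics/w11.png')[140:340,220:420]; im=cv2.convertScaleAbs(im,alpha=2.); cv2.imwrite('pics/w11z.png',cv2.resize(im,None,fx=3,fy=3,interpolation=0))"
```

```text
26.325 [511.5 129.5  89.6] -167.03 [ 0.7 -0.2 -0.4] 42.8
```

View pics/w11z.png

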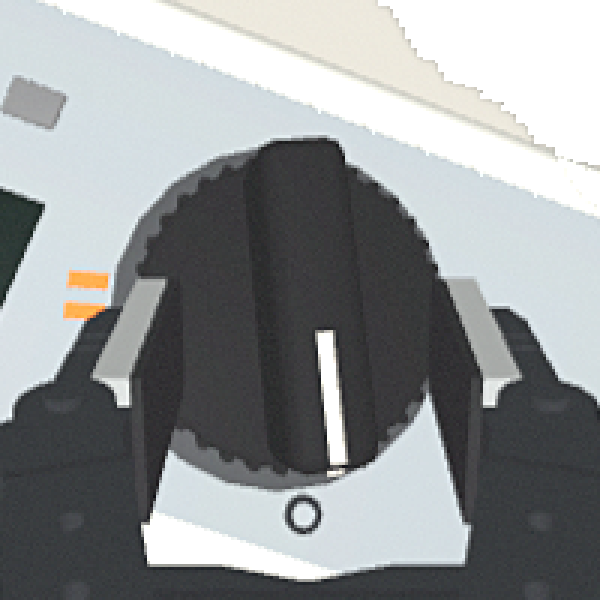

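The fingers straddle the grip evenly. Close on it.

Emit:
arm_command:
  linear:
    - [0,0,0.001]
    - [0,0,0]
    - [0,0,0]
    - [0,0,0]
    - [0,0,0]
  turn: [0,0,0,0,0]
  hand: 0
  newtons: 45

```text
time_s: 27.0
tcp_pos: [511.6, 130.1, 88.9]
orientation: [-0.113, 0.994, 0.0, 0.001]
force: [-0.4, 3.2, 4.4]
width: 15.9
```

Emit:
arm_command:
  linear:
    - [-0.0009,-0.0004,0.0017]
    - [-0.0009,-0.0004,0.0017]
    - [-0.0009,-0.0004,0.0017]
    - [-0.0009,-0.0004,0.0017]
    - [0,0,0]
  turn: [0,0,0,0,0]

```text
time_s: 27.62
tcp_pos: [514.8, 129.4, 83.3]
orientation: [-0.113, 0.994, -0.001, 0.0]
force: [-19.6, -2.8, 44.8]
width: 15.4
```

Fully pressed in (moved 6.5 mm, 49 N). Ease off slightly and turn clockwise in steps.

Emit:
arm_command:
  linear:
    - [0.0004,0.0002,-0.0008]
    - [0,0,0]
    - [0,0,0]
    - [0,0,0]
    - [0,0,0]
    - [0,0,0]
  turn: [0,5,6,6,6,0]

```text
time_s: 28.38
tcp_pos: [515.1, 128.0, 83.1]
orientation: [0.088, 0.996, -0.001, 0.001]
force: [-4.2, -8.3, 14.9]
width: 14.2
```

```bash
python3 look.py w12; python3 -c "
import cv2
im=cv2.imread('pics/w12.png')[140:340,220:420]; im=cv2.convertScaleAbs(im,alpha=2.); cv2.imwrite('pics/w12z.png',cv2.resize(im,None,fx=3,fy=3,interpolation=0))"
```

```text
28.375 [515.1 128.   83.1] 169.85 [-4.2 -8.3 14.9] 14.2
```

View pics/w12z.png

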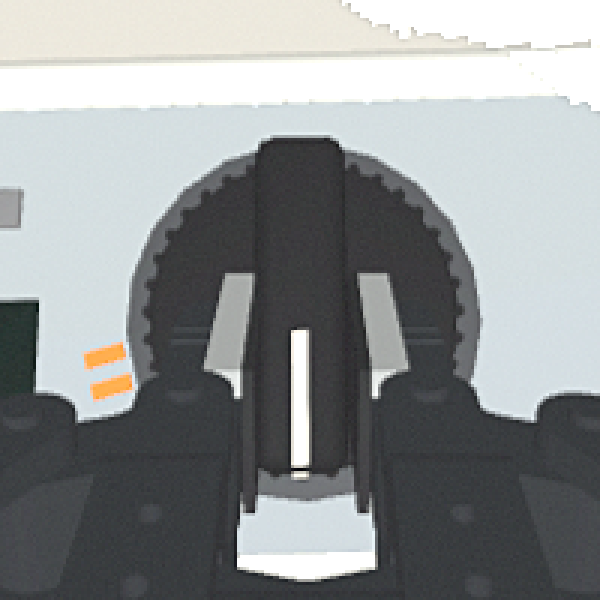

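The dial follows: the pointer now stands straight up the panel, halfway. Turn the rest.

Emit:
arm_command:
  linear:
    - [0,0,0]
    - [0,0,0]
    - [0,0,0]
    - [0,0,0]
    - [0,0,0]
  turn: [6,6,6,4.5,0]

```text
time_s: 29.05
tcp_pos: [515.1, 127.6, 82.7]
orientation: [0.281, 0.96, -0.001, 0.001]
force: [-3.3, -11.0, 9.5]
width: 14.1
```

```bash
python3 look.py w13; python3 - <<'E'
from h import *
c=env.get_calibration("wrist"); im=cv2.imread("pics/w13.png"); im=cv2.convertScaleAbs(im,alpha=2.)
a=np.radians(-9.1)
def W(o,v): return np.array([o[0]+np.cos(a)*v[0]-np.sin(a)*v[1],o[1]+np.sin(a)*v[0]+np.cos(a)*v[1],o[2]+v[2]])
O=W([505.8,130,79.3],np.array([.5,0,-.866])*6); u=np.array([.866,0,.5]);r=np.array([0,-1,0])
for th,col in((15,(0,255,0)),(25,(0,0,255)),(35,(255,0,0))):
    t=np.radians(th); g=np.cos(t)*u+np.sin(t)*r
    p=proj(c,np.array([W(O,-27*g),W(O,27*g)])).round().astype(int); cv2.line(im,tuple(int(q) for q in p[0]),tuple(int(q) for q in p[1]),col,1)
cv2.imwrite('pics/w13z.png',cv2.resize(im[140:340,220:420],None,fx=3,fy=3,interpolation=0))
E
```

```text
29.05 [515.1 127.6  82.7] 147.39 [ -3.3 -11.    9.5] 14.1
```

View pics/w13z.png

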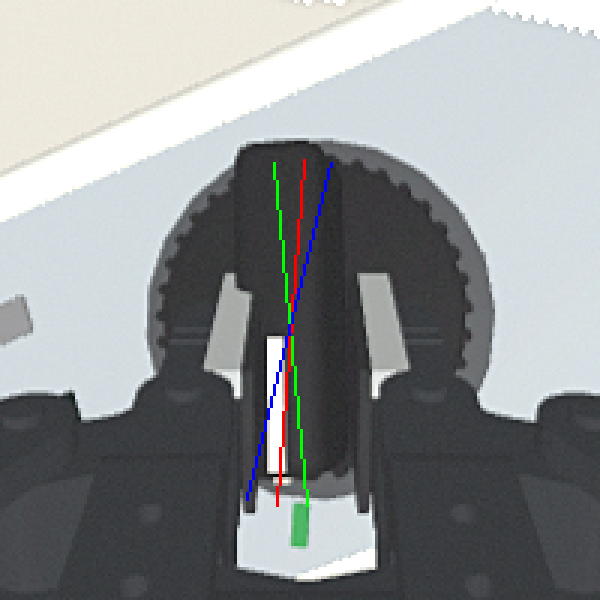

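The pointer reads about 20°, between the 15° and 25° reference lines. Turn about 5° more.

Emit:
arm_command:
  linear:
    - [0,0,0]
    - [0,0,0]
  turn: [5,0]

```text
time_s: 29.35
tcp_pos: [515.1, 126.6, 82.7]
orientation: [0.323, 0.946, -0.001, 0.001]
force: [-2.8, -15.4, 10.0]
width: 14.3
```

```bash
sed -i 's/w13/w14/g' /dev/null; python3 look.py w14; python3 - <<'E'
from h import *
c=env.get_calibration("wrist"); im=cv2.imread("pics/w14.png"); im=cv2.convertScaleAbs(im,alpha=2.)
a=np.radians(-9.1)
def W(o,v): return np.array([o[0]+np.cos(a)*v[0]-np.sin(a)*v[1],o[1]+np.sin(a)*v[0]+np.cos(a)*v[1],o[2]+v[2]])
O=W([505.8,130,79.3],np.array([.5,0,-.866])*6); u=np.array([.866,0,.5]);r=np.array([0,-1,0])
for th,col in((15,(0,255,0)),(25,(0,0,255)),(35,(255,0,0))):
    t=np.radians(th); g=np.cos(t)*u+np.sin(t)*r
    p=proj(c,np.array([W(O,-27*g),W(O,27*g)])); print(th,(p[1]-p[0])[0]/(p[1]-p[0])[1]); p=p.round().astype(int); cv2.line(im,tuple(int(q) for q in p[0]),tuple(int(q) for q in p[1]),col,1)
cv2.imwrite('pics/w14z.png',cv2.resize(im[140:340,220:420],None,fx=3,fy=3,interpolation=0))
g=cv2.cvtColor(cv2.imread("pics/w14.png"),cv2.COLOR_BGR2GRAY)[250:297,295:325]
v,x=np.nonzero(g>110); print(len(x),np.polyfit(v,x,1) if len(x)>3 else g.max())
E
```

```text
29.35 [515.1 126.6  82.7] 142.34 [ -2.8 -15.4  10. ] 14.3
15 0.16713949891091567
25 -0.0010258541884491231
35 -0.16874054003520217
248 [ 0.08675006 13.29796522]sed: couldn't edit /dev/null: not a regular file
```

View pics/w14z.png

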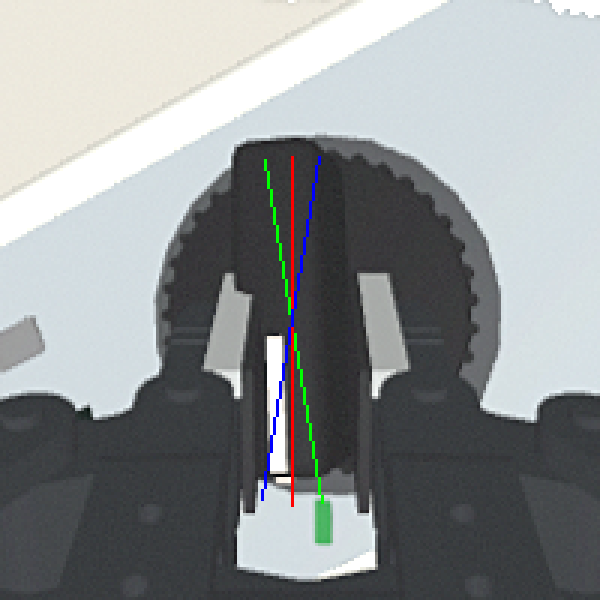

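About 22.5° now; 2.5° more, then let it come out along its axis while still held.

Emit:
arm_command:
  linear:
    - [0,0,0]
    - [0,0,0]
    - [-0.0002,-0.0003,-0.001]
    - [0,0,-0.0015]
    - [0.0005,-0.0003,-0.0015]
    - [0,0,0]
  turn: [2.5,0,0,0,0,0]

```text
time_s: 30.15
tcp_pos: [513.4, 126.7, 86.2]
orientation: [0.342, 0.94, -0.002, -0.0]
force: [-7.3, -12.6, 4.6]
width: 14.1
```

Emit:
arm_command:
  linear:
    - [0,0,0]
    - [0,0,0]
    - [0,0,0]
    - [0,0,0]
    - [0,0,-0.02]
    - [0,0,-0.03]
    - [0,0,-0.04]
    - [0,0,-0.02]
    - [0,0,0]
  turn: [0,0,0,0,0,0,0,0,0]
  hand: 0.5

```text
time_s: 31.28
tcp_pos: [514.7, 128.6, 197.9]
orientation: [0.342, 0.94, 0.001, 0.001]
force: [-0.5, 0.7, -0.6]
width: 42.7
```

```bash
python3 look.py w15 dial_grip:79.3; python3 - <<'E'
from h import *
c=env.get_calibration("wrist"); im=cv2.imread("pics/w15.png"); im=cv2.convertScaleAbs(im,alpha=2.)
a=np.radians(-9.1)
def W(o,v): return np.array([o[0]+np.cos(a)*v[0]-np.sin(a)*v[1],o[1]+np.sin(a)*v[0]+np.cos(a)*v[1],o[2]+v[2]])
u=np.array([.866,0,.5]);r=np.array([0,-1,0])
for k,col in((0,(0,0,255)),(6,(0,255,0))):
    O=W([505.8,130,79.3],np.array([.5,0,-.866])*k)
    t=np.radians(25); g=np.cos(t)*u+np.sin(t)*r; sd=-np.sin(t)*u+np.cos(t)*r
    pts=proj(c,np.array([W(O,27*i*g+7.5*j*sd) for i,j in((1,1),(1,-1),(-1,-1),(-1,1))])).round().astype(np.int32)
    cv2.polylines(im,[pts],True,col,1)
cv2.imwrite('pics/w15z.png',cv2.resize(im[120:280,240:400],None,fx=3.7,fy=3.7,interpolation=0))
im=env.get_image("scene"); cv2.imwrite('pics/sc15.png',cv2.resize(im[120:350,170:440],None,fx=2.6,fy=2.6,interpolation=2))
E
```

```text
31.275 [514.7 128.6 197.9] 139.95 [-0.5  0.7 -0.6] 42.7
dial_grip [312.1 183.5] 0.57 [500.8 130.9  79.3]
```

View pics/w15z.png

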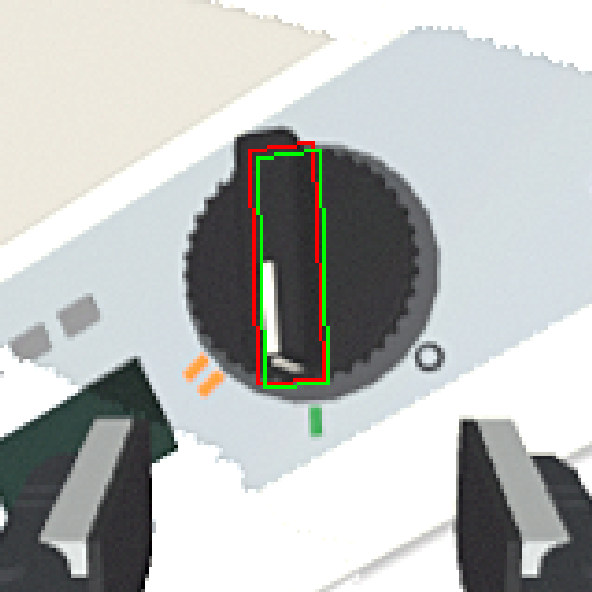

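View pics/sc15.png

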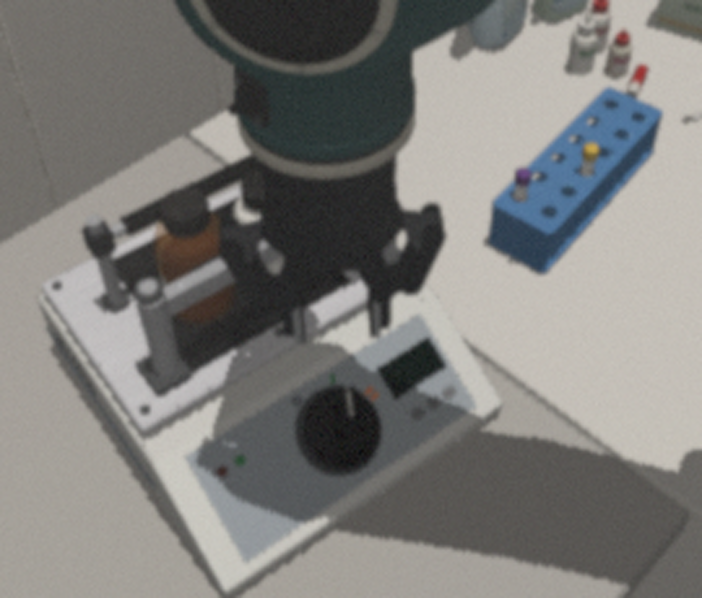

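The pointer looks aligned with the single green mark. To compare exactly with the earlier "off, out" picture I'll go back to the same camera pose.

Emit:
arm_command:
  linear:
    - [0,0,0]
    - [0,0,0]
    - [0,0,0]
    - [0,0,0]
    - [0,0,0]
    - [0,0,0]
    - [0.0111,0.0024,0]
    - [0,0,0]
    - [0,0,0]
  turn: [-9,-9,-9,-9,-9,-8,0,0,0]

```text
time_s: 32.55
tcp_pos: [502.7, 128.3, 196.3]
orientation: [-0.112, 0.994, -0.0, 0.0]
force: [-0.4, -1.0, 0.3]
width: 42.6
```

```bash
python3 look.py w16; python3 - <<'E'
from h import *
a=cv2.imread("pics/w10.png")[145:260,260:380];b=cv2.imread("pics/w16.png")[145:260,260:380]
im=cv2.convertScaleAbs(np.hstack([a,b]),alpha=2.2); cv2.imwrite('pics/w16z.png',cv2.resize(im,None,fx=3.3,fy=4,interpolation=0))
E
```

```text
32.55 [502.7 128.3 196.3] -167.14 [-0.4 -1.   0.3] 42.6
```

View pics/w16z.png

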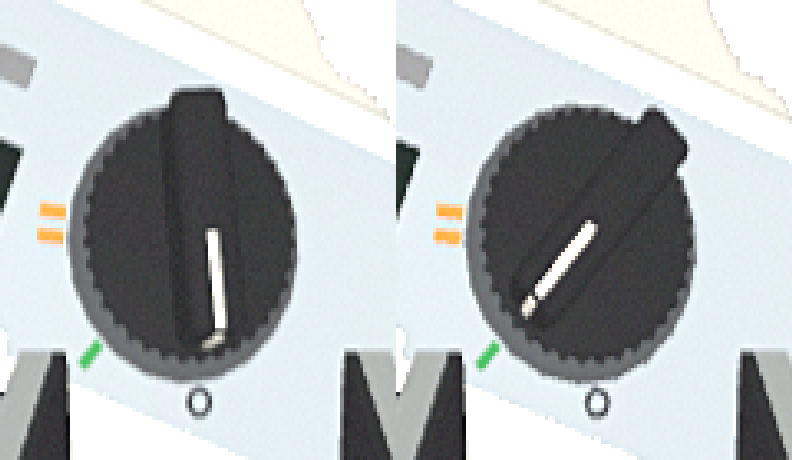

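The skirt outline is identical in both pictures (dial sprung out), and the pointer is at the green mark. Rise clear, then check the final numbers.

Emit:
arm_command:
  linear:
    - [0,0,-0.03]
    - [0,0,-0.04]
    - [0.03,0,-0.04]
    - [0.04,0,-0.03]
    - [0,0,0]
    - [0,0,0]
  turn: [0,0,0,0,0,0]

```text
time_s: 33.35
tcp_pos: [434.9, 112.2, 336.2]
orientation: [-0.112, 0.994, -0.0, 0.0]
force: [-0.5, 0.4, 0.4]
width: 42.7
```

```bash
python3 look.py w17 gate_handle:193 pin_seat:178; python3 - <<'E'
from h import *
# pointer angle from w10 and w16 at equal camera pose ~ use current calibration rotated? use recorded pose offset
c=env.get_calibration("wrist"); P,y,s=yaw()
def shift(c,Pn,Po): # camera moved rigidly (same yaw)
    d=dict(c); R=np.array(c["R"]); C=-R.T@np.array(c["t"])+np.array(Po)-Pn; d["t"]=-R@C; return d
a=np.radians(-9.1); Rz=Ro.from_euler("z",a).as_matrix(); u=Rz@[.866,0,.5]; r=Rz@[0,-1.,0]; n=Rz@[-.5,0,.866]; O=np.array([505.8,130,79.3])
for f,Po in(("w10",[503.3,128.8,197.7]),("w16",[502.7,128.3,196.3])):
    cc=shift(c,P,Po); g=cv2.cvtColor(cv2.imread(f"pics/{f}.png"),cv2.COLOR_BGR2GRAY)
    m=np.zeros_like(g); m[170:232,285:345]=(g[170:232,285:345]>85)
    nl,lab,st,ce=cv2.connectedComponentsWithStats(m); R=np.array(cc["R"]);C=-R.T@np.array(cc["t"])
    for i in range(1,nl):
        if 20<st[i,4]<200:
            v,x=np.nonzero(lab==i); q=[]
            for a_,b_ in zip(x,v):
                d=R.T@np.array([(a_-cc["cx"])/cc["fx"],(b_-cc["cy"])/cc["fy"],1]); X=C+d*(((O-C)@n)/(d@n)); q.append([(X-O)@u,(X-O)@r])
            q=np.array(q); w,V=np.linalg.eigh(np.cov(q.T)); dv=V[:,1]*np.sign(V[0,1]); print(f,st[i],"len",np.sqrt(w),"angle",np.degrees(np.arctan2(dv[1],dv[0])),q.mean(0))
for n_ in("scene","side"): cv2.imwrite(f"pics/f_{n_}.png",env.get_image(n_))
E
```

```text
33.35 [434.9 112.2 336.2] -167.13 [-0.5  0.4  0.4] 42.7
gate_handle [269.3 318.3] 0.72 [582.   90.1 193. ]
w10 [285 170  26  17 173] len [2.52415746 5.93605371] angle 42.69444192530461 [-12.22826137  30.41431081]
w10 [328 170  17  18 159] len [2.80087009 4.51944012] angle -71.13944793216702 [-26.7510697   -6.42946433]
w10 [323 203   5  24  74] len [0.75519774 5.84529624] angle -25.468512267180976 [ 9.996193   -6.77777824]
w10 [285 223   8   9  33] len [1.20935991 2.04307265] angle -61.52725065997277 [31.80881396 18.65980136]
w16 [302 200  18  19  81] len [0.79473793 5.90057524] angle 23.52005495075852 [9.13799256 6.48797223]
w16 [285 223   8   9  34] len [1.18686622 2.03555131] angle -61.84653645032972 [30.8123632  19.22180128]
```

View pics/w17.png

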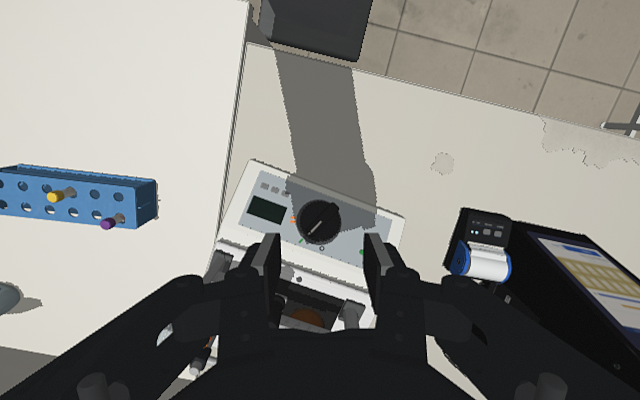

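View pics/f_side.png

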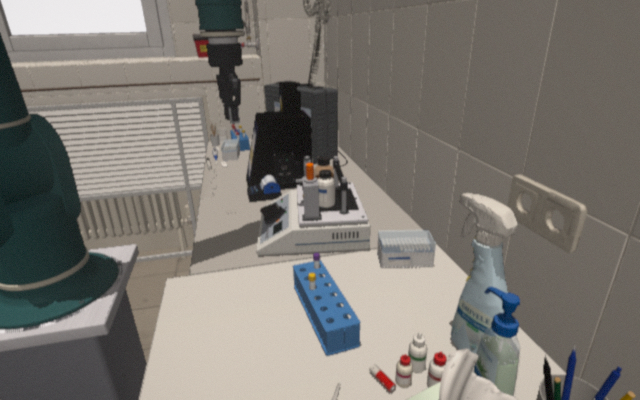

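Off measured -25.5° and now +23.5°, so the turn is 49° = 0.855 rad, inside the slow band. The side view shows the pin in the fork at (309,172), and both bottles and tubes upright. Hand in.

```bash
python3 -c "
from rig import env
print(env.close_job())"
```

```text
the job is handed in; nothing more can be done
None
```

The job is handed in at about 33 s of the 69 s allowed; the system gave no verdict, so success rests on my own checks.

- **Clamp bar:** I pushed it shut by its handle until it stopped with about 21 N. The wrist picture then showed the bar's hole in line with the fork's.
- **Locking pin:** I took it from the rack and lowered it through fork and bar. The balls snapped in with a pull of about 10 N, then the flange stopped with +10 N. In the side view its top stood at image row 163, which matches a seated pin.
- **Dial:** I pressed it fully in, which peaked at about 49 N at the wrist. I then turned it clockwise, let it spring out and released it. The measured turn is about 49° (0.855 rad, slow is 0.873). The skirt outline matches the picture taken before pressing, so the dial is out.
- **Bottles, tubes and robot:** the last side and wrist views show both tubes upright. The side view shows both bottles standing. The arm was clear of everything with no force on it.

Two readings disagreed:

- **Detector:** its positions scattered by 2–5 mm, so I measured the pin, hole and dial directly in the images.
- **Pin handle width:** the gripper closed to about 16 mm on the pin's handle, which is listed as 18 mm. This did not affect the result.

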